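Nip a bone tube spacer in the vee with the eccentric clamp

ROBOT

A 6-joint arm with a two-finger parallel gripper is mounted at the origin on the work surface. World frame = base frame: x ahead of the robot, y to its left, z up, the work surface at z = 0. Lengths are in m, angles in degrees, forces in N, time in s.
With the tool pointing down it reaches from about 0.35 to 0.875 m from the base axis. Payload 4.2 kg.
Tool frame: the origin (TCP) lies midway between the tips of the shut fingers; the grasp point (between the pads) lies 19 mm behind it (r.grasp_offset is the distance from the TCP to the grasp point, in m); z points along the fingers, y is the direction in which the jaws open and shut (so a half turn about z gives the same grasp; the last joint's range is limited). The gripper opens to 87 mm and grips with 3 to 60 N. Pads are 19 mm wide; open, the fingers measure 117 mm over their backs; the gripper's body (75 mm by 190 mm) begins 51 mm behind the grasp point.
Start: joints at [-58.407, 22.042, 0.453, 0, -68.411, -14.817], TCP at [0.18, -0.598, 0.223] pointing down, gripper open.
Joint ranges: [-179.83, 179.83], [-69.29, 118.12], [-61.27, 80.66], [-181.25, 117.63], [-171.15, -9.14], [-177.46, 177.46]. Speed limits (degrees/s): [159.86, 159.86, 180, 180, 180, 180].

INTERFACE

Orientations are given as a 3x3 rotation matrix whose columns are the frame's x, y, z axes.
In Python, from station import r gives the robot as it stands.
- The arm moves only by the shell command python3 -m crank 'ROWS'. ROWS is JSON, a list of rows, each a list of 3 entries, a list of its own where there are three numbers: the closure, from -1 (fully open) to 1 (shut), so that 0 is half open, then the shift along the tool's x, y, z as a fraction of full scale, then the turn, a rotation vector about the tool's x, y, z as a fraction of full scale. In form: [[fingers, [dx, dy, dz], [wx, wy, wz]], ...]. A call has 1 to 8 rows; each row shifts and turns the commanded pose from where the row before left it, along the tool's axes as they then stand; what a row does not reach is not made up. Full scale, the value 1, is 100 mm for a shift and 45 degrees for a turn. A row lasts 1/10 s, in which the tool goes at most 50 mm and 8.59 degrees, less where a joint would pass 70% of its speed; a pose out of reach is approached as far as the arm can. A call with a number of a shift or a turn outside -1 to 1 is refused whole. A call with a gripper value outside its range is refused whole. The fingers move at their own pace and stop on an object; the grip force is fixed at half the most. Time passes only in rows, so rows that do not move let the fingers close. It gives the time, the measured TCP pose, the force and the opening at its end, in the units of the state.
- r.sense(): the state, without advancing time (a new reading comes with each control period).
- r.capture(name): name is "scene" or "top" or "wrist"; returns a dict with "img" (384x512x3 uint8, blue, green, red), "fx", "fy", "cx", "cy" (pixels), "R" (3x3) and "t" (3): a world point X has camera coordinates R X + t. Camera axes: x right, y down, z forward; pixel columns grow to the right and rows downward; lengths in m; the calibration is good to about 2 mm. A picture is of the moment at which its call begins. There is no depth.
- r.finish_job(): hands the job in, once; it reports no verdict.
The state is a dict: "time_s": time; "joints": joint angles; "joint_velocities": joint speeds; "effort": joint torques, N m; "tcp_pos": TCP position; "ee_rot": TCP orientation; "wrist_force": force on the tool from outside, world axes, zero at the start; "moment": the same for the moment, N m; "gripper_width": opening from 0.0 (shut) to 1.0 (fully open).
Only numpy, scipy, OpenCV 4.12 (cv2) and the standard library are available. Lean on these libraries where they do the work, as an engineer would, in place of code of your own. Each camera call takes 0.05 s, during which the arm holds its last target.

TASK

Stand the bone tube spacer upright on the steel plate of the clamping fixture, in the space between the sprung vee and the brass eccentric, and let go of it. Then turn the eccentric clockwise by its crank pin until its lobe bears firmly on the spacer and holds it in the vee, but feel for it and do not force it, because the bone bruises. Leave the crank where it is and do not disturb the other things on the bench.

Things in the scene. Friction and masses are not known exactly. Their poses are not given: they have to be found in the camera images.
- spacer: Bone tube spacer, a plain pale tube standing on end: outside diameter 36 mm, height 70 mm, bore 20 mm, about 0.1 kg; taller and slimmer than the brass bush. Origin at the centre of its foot, z along the tube. Any gripper force is safe on it, but the eccentric's lobe bearing on it with over 22 N bruises the bone.
- fixture: Clamping fixture bolted to the bench: dark steel plate 180 x 84 mm, top 8 mm above the bench. Origin on the bench under the eccentric's pivot; x points from the pivot to the vee, z up; plate spans x -40 to 140, y -42 to 42 mm. Fingers setting the spacer down should straddle it along this y and stay 45 mm above the bench, over the vee (42 mm high).
- nest (a point): Point on the plate's top face, 8 mm above the bench, at x = 32 mm, y = 0 of the fixture: a spacer with its foot centred there is clear of the vee and of the eccentric at its starting angles, with 3 mm or more to spare on either side.
- vee_mid (a point): Nominal axis of a spacer seated in the vee, on the plate's top face at x = 40 mm, y = 0 of the fixture. The real seat lies anywhere from x = 36 to 44.5 mm: the vee is locked elsewhere along x each time and must be felt. 72 degree polished steel vee, opening towards the pivot, 54 mm wide, 34 mm high above the plate, sprung along x by 14 N per mm.
- cam (a joint): Angle of the eccentric, rad, growing clockwise seen from above. Starts at 0 to 0.26, stops at -0.55 and 2.5; meets the seated spacer somewhere in 0.95 to 1.65. Free, it takes 0.22 N m to keep turning. Each newton of lobe on seated spacer adds 0.011 to 0.016 N m. A sound nip is 8 to 16 N, gained some 0.06 to 0.25 rad after firm touch. It stays where it is left.
- lobe (a point): Centre of the eccentric: a brass barrel-shaped knob 40 mm in diameter at its middle, 26 mm above the bench. Its centre is 13 mm off the pivot, in the fixture frame at the angle 2.53 - joint (rad, from x towards y); it would point straight at the spacer at 2.53, much too tight. Its rim is oiled.
- pivot (a point): Top of the eccentric's pivot boss, on the pivot axis, 57 mm above the bench; the boss is 18 mm across. A flat arm, 12 mm wide with its top 56 mm above the bench, runs from here to the crank pin.
- cam_pin (a point): Centre of the top of the upright steel crank pin: round, 12 mm diameter, free from 57 to 90 mm above the bench, 70 mm from the pivot, in the fixture frame at the angle 4.10 - joint (side away from the vee). Grip it from above or push it. Free, it takes 3 N to push (2 to 3 N read at rest); sound nip: about 2.1 N more.
- rotor_head: Bystander: brass bayonet rotor head, a stepped disc 80 mm across and 62 mm high, standing on its 36 mm stub. Origin at the underside's centre.
- bush: Bystander: brass bush, 48 mm across, 30 mm high, 26 mm bore. Origin at the underside's centre.
- locking_ring: Bystander: flat steel ring, 72 mm across, 10 mm high. Origin at the underside's centre.
- tommy_bar: Bystander: iron bar, 12 mm diameter, 162 mm long, lying along its x. Origin at the middle of its underside.
- wrench: Bystander: steel wrench, 160 mm long, lying flat.
- oil_bottle: Bystander: amber bottle, 56 mm across, 130 mm high, standing. Origin at the underside's centre.
- spindle_socket: Bystander, bolted down: brass bayonet socket on its test spindle, 100 mm across at the foot, 102 mm high. Origin at the underside's centre.
Things that resemble listed ones, but are neither listed nor needed, are in the scene too. Leave any turquoise look-alike of the spacer alone.

How it is judged (in metres and radians):
On the way, in this order (a step that is already met when the one before it is completed fails the run):
1. the spacer stands upright on the plate between vee and eccentric, let go (x of spacer in the frame of fixture between 0.026 and 0.05 m and y of spacer in the frame of fixture between -0.01 and 0.01 m and z of spacer in the frame of fixture between 0.004 and 0.012 m and angle between spacer's own z axis and vertical below 0.1 rad and contact force between the fingers and spacer below 0.2 N), for 0.2 s.
2. the lobe bears on the spacer with more than 6 N (contact force between cam and spacer above 6 N), for 0.3 s.
At the end, for the whole second after the job is handed in: The spacer stands on the plate (foot within 4 mm of its top face, tilt under 0.10 rad), axis within 4 mm of the fixture's centre line and 26 to 50 mm from the pivot, at rest, and the lobe presses on it with more than 6 N (never above 22 N) with the crank let go (x of spacer in the frame of fixture between 0.026 and 0.05 m and y of spacer in the frame of fixture between -0.01 and 0.01 m and z of spacer in the frame of fixture between 0.004 and 0.012 m and angle between spacer's own z axis and vertical below 0.1 rad and y of spacer in the frame of fixture between -0.004 and 0.004 m and contact force between cam and spacer above 6 N and velocity of joint cam between -0.05 and 0.05 rad/s and linear speed of spacer below 0.01 m/s); the robot touches nothing.
It fails at once if the lobe bears on the spacer with more than 22 N: the bone is bruised (contact force between cam and spacer above 22 N).
It fails at once if a bystander is shifted by more than 30 mm (distance of any of rotor_head, bush, locking_ring, tommy_bar, wrench, oil_bottle from where it was at the start of the episode above 0.03 m).
It also fails if it takes over 72 s, if anything falls off the work surface, if the arm or the gripper's body presses on something with over 40 N, if the wrist force passes 120 N, or if a joint passes its speed limit or range.

## Working session

There is one attempt and no reset: what is moved stays moved. The work goes in short steps, Python scripts to look and compute and a shell command to move; the robot and the scene stay as the last step left them, time stands still between calls to the robot, and variables do not carry over. Pictures are saved under pics/ and viewed, and the job is handed in when it is done.

```bash
ls; mkdir -p pics; cat > h.py <<'E'
import numpy as np, cv2
from station import r
def cap(n,f):
    c=r.capture(n); cv2.imwrite('pics/'+f,c['img']); np.savez('pics/'+f[:-4]+'.npz',**{k:np.array(v) for k,v in c.items()}); return c
def ray(c,u,v,z):
    R=np.array(c['R']);t=np.array(c['t']);o=-R.T@t
    d=R.T@np.array([(u-c['cx'])/c['fx'],(v-c['cy'])/c['fy'],1.]);return o+d*(z-o[2])/d[2]
def proj(c,X):
    p=np.array(c['R'])@np.array(X)+np.array(c['t']);return c['fx']*p[0]/p[2]+c['cx'],c['fy']*p[1]/p[2]+c['cy']
def ld(f): return dict(np.load('pics/'+f+'.npz'))
E
python3 - <<'E'
from h import *
for n in ['scene','top','wrist']:
    c=cap(n,n+'0.png'); R=np.array(c['R']); print(n,-R.T@np.array(c['t']),R[2],c['fx'])
print(r.sense())
E
```

```text
pics
scene [ 0.95722125 -0.24700705  0.78306253] [-0.46384641  0.33974287 -0.8181817 ] 370.59988362728484
top [0.48674799 0.02210311 1.31318403] [ 6.06671732e-02 -3.08635975e-04 -9.98158003e-01] 449.84933664266913
wrist [ 0.11379498 -0.61891929  0.38309023] [ 0.24513137  0.07514683 -0.96657311] 309.17538414776527
{'time_s': 0.15, 'joints': array([-5.84055926e+01,  2.20791200e+01,  3.97179833e-01, -1.90005708e-02,
       -6.84098352e+01, -1.48159908e+01]), 'joint_velocities': array([-0.09583823, -0.09501546,  0.20313765,  0.09220455,  0.01032093,
        0.00095466]), 'effort': array([-1.82202207e-04, -3.91052842e+01,  1.87587601e+01,  4.22235176e+00,
        1.23706492e-02, -1.47791438e-04]), 'tcp_pos': array([ 0.18029107, -0.59796109,  0.22172696]), 'ee_rot': array([[-9.57463565e-01, -2.88553615e-01, -5.76516569e-04],
       [-2.88554169e-01,  9.57462356e-01,  1.52589372e-03],
       [ 1.11690764e-04,  1.62734390e-03, -9.99998670e-01]]), 'wrist_force': array([-0.28723454,  0.66702545,  0.47170664]), 'moment': array([-0.01702289, -0.0271262 , -0.00819691]), 'gripper_width': 0.9978357496820962}
```

View pics/scene0.png

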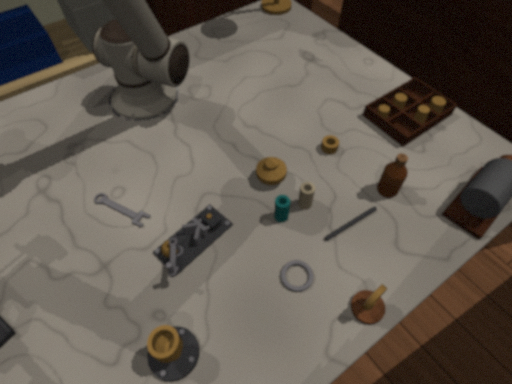

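View pics/top0.png

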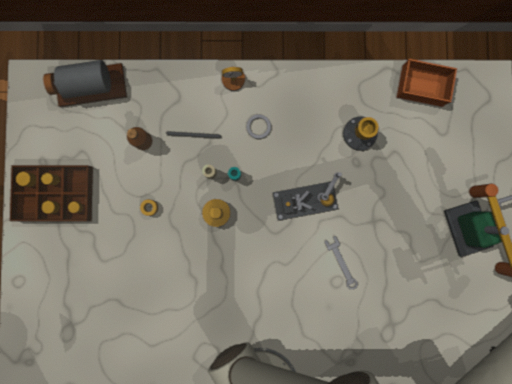

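View pics/wrist0.png

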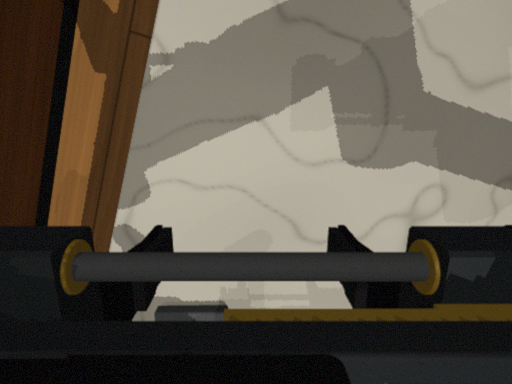

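Candidates for the spacer are:
- Pale tube: scene (306,195), top (209,171).
- Turquoise look-alike: scene (282,207), top (234,173).
- Brass bush, squat: scene (330,144), top (149,208).

I choose the pale tube and will check it in a close crop.

```bash
python3 - <<'E'
from h import *
a=cv2.imread('pics/top0.png'); s=cv2.imread('pics/scene0.png')
A=cv2.resize(a[145:225,185:365],None,fx=4,fy=4,interpolation=cv2.INTER_CUBIC)
B=cv2.resize(s[150:285,140:340],None,fx=4,fy=4,interpolation=cv2.INTER_CUBIC)[:, :720]
cv2.imwrite('pics/cropA.png',A); cv2.imwrite('pics/cropB.png',cv2.resize(s[150:285,140:340],None,fx=4,fy=4,interpolation=cv2.INTER_CUBIC))
E
```

```text
(no output)
```

View pics/cropA.png

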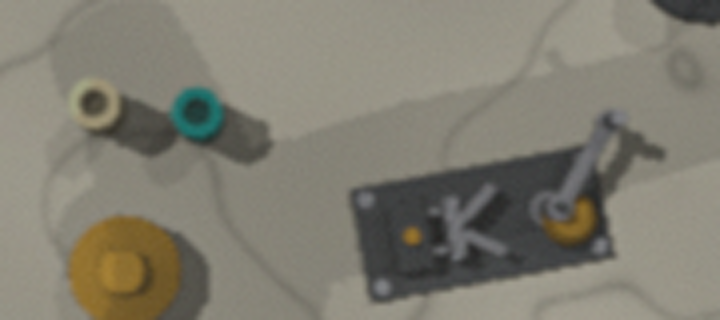

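View pics/cropB.png

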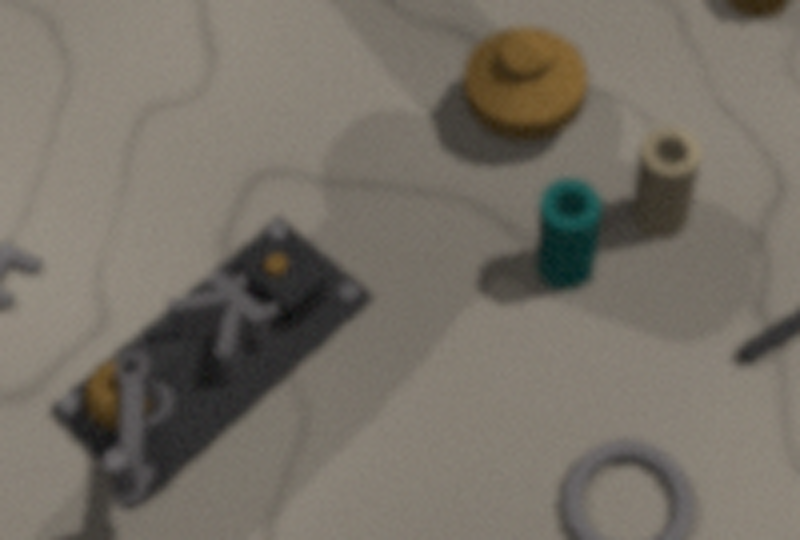

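The crop confirms it: the pale tube with a bore is at top (209,171), clear of the turquoise one at (234,173). The fixture plate is at about top (305,201). Its vee is on the left (image) side, and its eccentric and crank pin are on the right.

```bash
python3 - <<'E'
from h import *
c=ld('top0');s=ld('scene0')
def P(cc,us,off,k,z): return [ray(cc,u/k+off[0],v/k+off[1],z)[:2].round(4) for u,v in us]
f=lambda u:(u-1.5)
print('spacer top',P(c,[(95,104)],(185-.4,145-.4),4,.07),'scene',P(s,[(670,151)],(140-.4,150-.4),4,.07),'teal',P(c,[(197,113)],(184.6,144.6),4,.07), P(s,[(571,204)],(139.6,149.6),4,.07))
# plate mask
for cc,n,box,seed in [(c,'top',(265,175,345,228),None),(s,'scene',(150,200,236,280),None)]:
    img=cc['img'];hsv=cv2.cvtColor(img,cv2.COLOR_BGR2HSV)
    m=((hsv[...,2]<88)).astype(np.uint8); k=np.zeros_like(m); k[box[1]:box[3],box[0]:box[2]]=1; m*=k
    m=cv2.morphologyEx(m,cv2.MORPH_CLOSE,np.ones((9,9)))
    cs,_=cv2.findContours(m,0,1); q=max(cs,key=cv2.contourArea)
    hull=cv2.convexHull(q).reshape(-1,2)
    W=np.array([ray(cc,u,v,.008)[:2] for u,v in hull])
    rect=cv2.minAreaRect((W*1000).astype(np.float32)); print(n,rect); print(cv2.boxPoints(rect).round(1).tolist())
    o=cv2.resize(img[box[1]-10:box[3]+10,box[0]-10:box[2]+10],None,fx=6,fy=6)
    for b in cv2.boxPoints(rect):
        u,v=proj(cc,[b[0]/1000,b[1]/1000,.008]); cv2.circle(o,(int((u-box[0]+10.5)*6),int((v-box[1]+10.5)*6)),4,(0,0,255),-1)
    cv2.imwrite('pics/plate_%s.png'%n,o)
E
```

```text
spacer top [array([0.6089, 0.1455])] scene [array([0.6109, 0.1447])] teal [array([0.6026, 0.0747])] [array([0.6054, 0.0742])]
top ((538.5248413085938, -144.97369384765625), (96.7723617553711, 213.1500244140625), 11.302329063415527)
[[470.20001220703125, -49.900001525878906], [512.0, -259.0], [606.9000244140625, -240.0], [565.0999755859375, -31.0]]
scene ((534.6644287109375, -143.06942749023438), (85.8236083984375, 206.1208953857422), 10.641959190368652)
[[473.5, -49.70000076293945], [511.5, -252.3000030517578], [595.9000244140625, -236.39999389648438], [557.7999877929688, -33.900001525878906]]
```

```bash
python3 - <<'E'
from h import *
c=ld('top0');s=ld('scene0')
def an(cc,us,off,n):
    W=np.array([ray(cc,u/4+off[0]-.4,v/4+off[1]-.4,.008)[:2] for u,v in us])*1000
    ctr=W.mean(0); ax=(W[0]+W[3]-W[1]-W[2]); print(n,W.round(1).tolist(),ctr.round(1),np.degrees(np.arctan2(ax[1],ax[0])), [np.linalg.norm(W[i]-W[i-1]).round(1) for i in range(4)])
# order: vee-end a, pivot-end a, pivot-end b, vee-end b
an(c,[(350,188),(597,145),(617,258),(372,303)],(185,145),'top')
an(s,[(372,294),(133,507),(52,410),(283,215)],(140,150),'scene')
E
```

```text
top [[553.8, -33.9], [585.2, -213.6], [503.1, -227.3], [470.5, -49.7]] [ 528.2 -131.1] 100.15721493364792 [np.float64(84.8), np.float64(182.5), np.float64(83.2), np.float64(180.6)]
scene [[554.4, -34.6], [588.0, -215.9], [508.6, -224.9], [474.1, -47.4]] [ 531.3 -130.7] 100.75749367309959 [np.float64(81.3), np.float64(184.4), np.float64(79.9), np.float64(180.8)]
```

```bash
python3 - <<'E'
from h import *
c=ld('top0')
im=c['img'][170:235,260:360]; cv2.imwrite('pics/tz.png',cv2.resize(cv2.convertScaleAbs(im,alpha=1.5),None,fx=8,fy=8,interpolation=cv2.INTER_CUBIC))
E
```

```text
(no output)
```

View pics/tz.png

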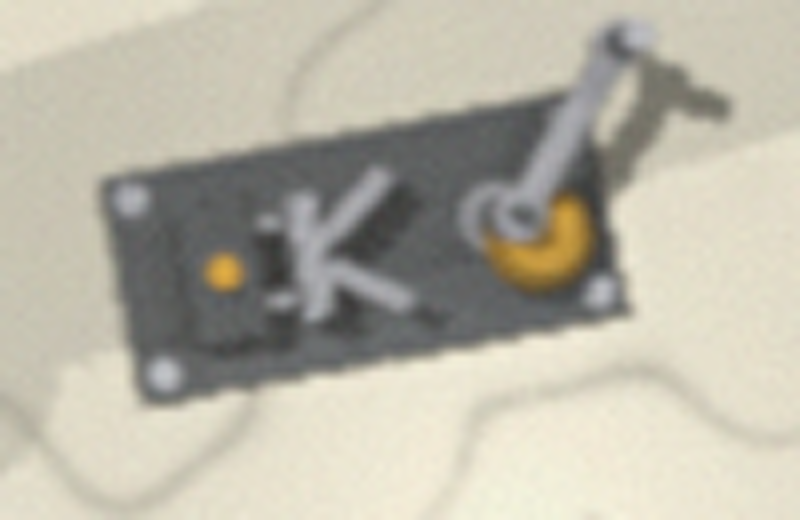

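```bash
python3 -m crank '[[-1,[-0.348,0.326,0.01],[0,0,0]],[-1,[-0.348,0.326,0.01],[0,0,0]],[-1,[-0.348,0.326,0.01],[0,0,0]],[-1,[-0.348,0.326,0.01],[0,0,0]],[-1,[-0.348,0.326,0.01],[0,0,0]],[-1,[-0.348,0.326,0.01],[0,0,0]],[-1,[-0.348,0.326,0.01],[0,0,0]],[-1,[-0.348,0.326,0.01],[0,0,0]]]'
```

```text
time_s: 0.95
tcp_pos: [0.3721, -0.2665, 0.2146]
ee_rot: [[-0.957, -0.289, 0.0], [-0.289, 0.957, 0.0], [-0.0, -0.0, -1.0]]
wrist_force: [1.5, -0.8, -0.0]
gripper_width: 0.995
```

```bash
python3 -m crank '[[-1,[-0.348,0.326,0],[0,0,0]],[-1,[-0.348,0.326,0],[0,0,0]],[-1,[-0.348,0.326,0],[0,0,0]],[-1,[-0.348,0.326,0],[0,0,0]],[-1,[-0.348,0.326,0],[0,0,0]],[-1,[-0.348,0.326,0],[0,0,0]],[-1,[-0.348,0.326,0],[0,0,0]],[-1,[-0.348,0.326,0],[0,0,0]]]'
python3 -m crank '[[-1,[-0.33,0.31,0],[0,0,-0.19]],[-1,[0,0,0],[0,0,-0.19]],[-1,[0,0,0],[0,0,-0.19]],[-1,[0,0,0],[0,0,-0.19]],[-1,[0,0,0],[0,0,-0.19]],[-1,[0,0,0],[0,0,-0.19]],[-1,[0,0,0],[0,0,-0.19]],[-1,[0,0,0],[0,0,-0.19]]]'
python3 -m crank '[[-1,[0,0,0],[0,0,-0.19]],[-1,[0,0,0],[0,0,-0.19]],[-1,[0,0,0],[0,0,-0.19]],[-1,[0,0,0],[0,0,-0.19]],[-1,[0,0,0],[0,0,-0.19]],[-1,[0,0,0],[0,0,-0.19]],[-1,[0,0,0],[0,0,0]]]'
python3 - <<'E'
from h import *
c=cap('wrist','w1.png');s=r.sense();print(s['tcp_pos'],s['joints'],np.degrees(np.arctan2(s['ee_rot'][1,1],s['ee_rot'][0,1])))
print(proj(c,[.61,.145,.07]))
E
```

```text
time_s: 1.75
tcp_pos: [0.5634, 0.0636, 0.2144]
ee_rot: [[-0.957, -0.289, -0.0], [-0.289, 0.957, -0.0], [0.0, -0.0, -1.0]]
wrist_force: [0.7, -0.6, -0.4]
gripper_width: 1.0
time_s: 2.55
tcp_pos: [0.5854, 0.1009, 0.2141]
ee_rot: [[-0.078, -0.997, -0.001], [-0.997, 0.078, -0.0], [0.0, 0.001, -1.0]]
wrist_force: [0.2, -0.5, -0.3]
gripper_width: 0.998
time_s: 3.25
tcp_pos: [0.5854, 0.1009, 0.2142]
ee_rot: [[0.725, -0.689, -0.001], [-0.689, -0.725, -0.0], [-0.0, 0.001, -1.0]]
wrist_force: [0.5, 0.8, -0.1]
gripper_width: 0.999
[0.58540364 0.10090662 0.21422965] [ 2.53795224e+01  1.93926573e+01 -4.78110591e+00 -1.16354981e-02
 -6.58659398e+01  2.09235766e+01] -133.70165515702075
(np.float64(201.64989641004973), np.float64(199.07459195792057))
```

View pics/w1.png

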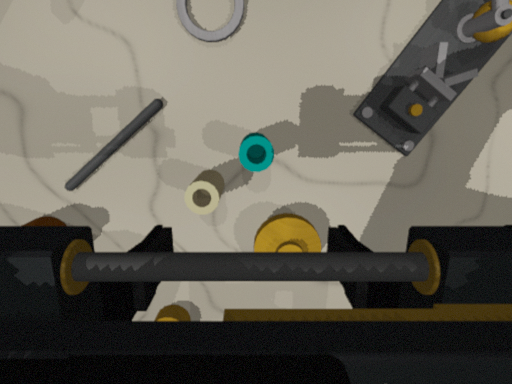

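```bash
python3 - <<'E'
from h import *
c=ld('w1')
im=c['img']; o=cv2.resize(im[160:230,160:280],None,fx=6,fy=6,interpolation=cv2.INTER_CUBIC); cv2.imwrite('pics/w1c.png',o)
for u,v in [(202,197)]: print(ray(c,u,v,.07))
o=cv2.resize(im[0:165,340:512],None,fx=4,fy=4,interpolation=cv2.INTER_CUBIC); cv2.imwrite('pics/w1f.png',cv2.convertScaleAbs(o,alpha=1.3))
E
```

```text
[0.6112867 0.1431637 0.07     ]
```

View pics/w1c.png

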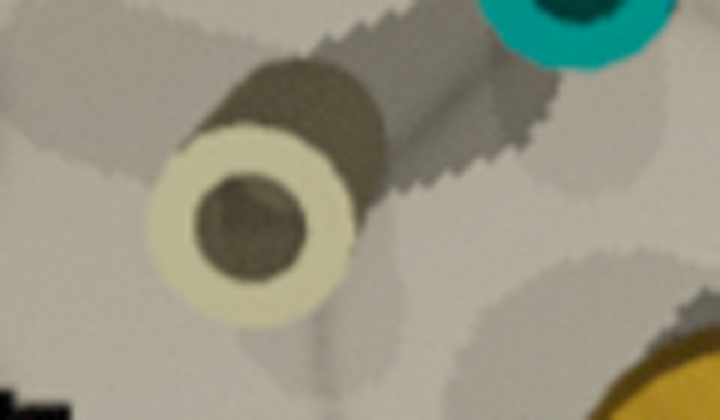

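View pics/w1f.png

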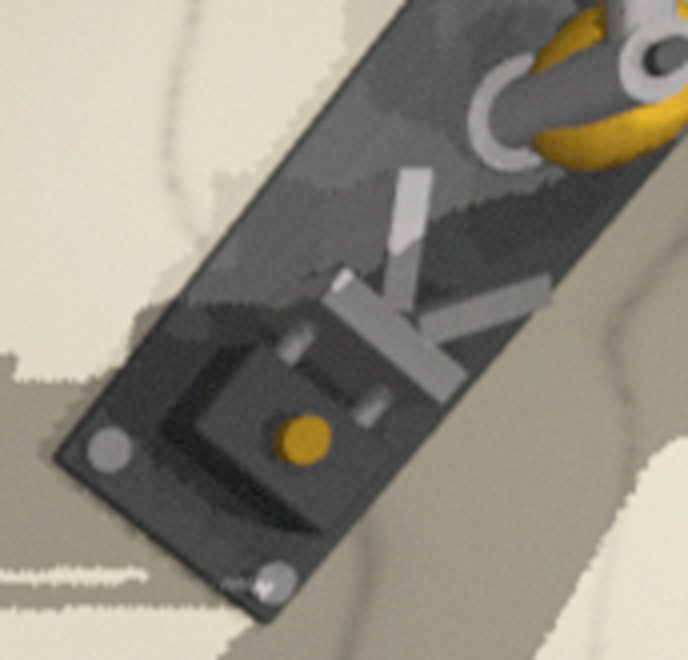

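```bash
python3 -m crank '[[-1,[-0.12,-0.49,0],[0,0,0]],[-1,[0,0,0.45],[0,0,0]],[-1,[0,0,0.45],[0,0,0]],[-1,[0,0,0.4],[0,0,0]],[-1,[0,0,0.42],[0,0,0]],[-1,[0,0,0],[0,0,0]]]'
python3 -m crank '[[1,[0,0,0],[0,0,0]],[1,[0,0,0],[0,0,0]],[1,[0,0,0],[0,0,0]],[1,[0,0,0],[0,0,0]],[1,[0,0,0],[0,0,0]],[1,[0,0,0],[0,0,0]]]'
```

```text
time_s: 3.9
tcp_pos: [0.6057, 0.1424, 0.0361]
ee_rot: [[0.722, -0.692, -0.013], [-0.692, -0.722, -0.005], [-0.006, 0.013, -1.0]]
wrist_force: [-0.5, -0.4, -0.8]
gripper_width: 1.0
time_s: 4.5
tcp_pos: [0.6106, 0.1444, 0.0432]
ee_rot: [[0.725, -0.689, 0.001], [-0.689, -0.725, 0.0], [0.0, -0.001, -1.0]]
wrist_force: [0.2, 0.1, -0.5]
gripper_width: 0.539
```

```bash
python3 -m crank '[[1,[0,0,0],[0,0,0]],[1,[0,0,0],[0,0,0]],[1,[0,0,0],[0,0,0]],[1,[0,0,0],[0,0,0]]]'
python3 -m crank '[[1,[0,0,-0.2],[0,0,0]],[1,[0,0,-0.4],[0,0,0]],[1,[0,0,-0.4],[0,0,0]],[1,[0,0,0],[0,0,0]]]'
python3 - <<'E'
from h import *
s=r.sense();print(s['tcp_pos'],s['gripper_width']*87,s['wrist_force'])
cap('scene','s2.png');cap('top','t2.png')
E
```

```text
time_s: 4.9
tcp_pos: [0.6105, 0.1443, 0.0427]
ee_rot: [[0.725, -0.689, 0.0], [-0.689, -0.725, -0.0], [0.0, -0.0, -1.0]]
wrist_force: [-0.4, 0.3, 2.0]
gripper_width: 0.408
time_s: 5.3
tcp_pos: [0.6142, 0.1456, 0.149]
ee_rot: [[0.726, -0.688, 0.012], [-0.688, -0.726, 0.004], [0.006, -0.011, -1.0]]
wrist_force: [1.1, 0.1, -0.5]
gripper_width: 0.411
[0.61417902 0.14562444 0.1489827 ] 35.74207600612986 [ 1.14736801  0.07138249 -0.52923998]
```

```bash
python3 - <<'E'
from h import *
w=ld('w1');t=ld('top0');s=ld('scene0')
L=[ray(w,x/4+340-.4,y/4-.4,.008)[:2]*1000 for x,y in [(53,457),(268,622)]]
print('w vee-end corners',L)
# long edges in w1: points along
E1=[ray(w,x/4+340-.4,y/4-.4,.008)[:2]*1000 for x,y in [(53,457),(410,0)]]
E2=[ray(w,x/4+340-.4,y/4-.4,.008)[:2]*1000 for x,y in [(268,622),(688,140)]]
for E in(E1,E2):
    d=E[0]-E[1]; print(E,np.degrees(np.arctan2(d[1],d[0])))
# top corners in 8x pic
C=[ray(t,x/8+260-.45,y/8+170-.45,.008)[:2]*1000 for x,y in [(103,180),(632,315),(142,403)]]
print('top',C, 'ctr',(C[0]+C[1])/2, [np.degrees(np.arctan2(*(C[2]-C[1])[::-1]))])
b=ray(t,520/8+260-.45,213/8+170-.45,.057)[:2]; print('pivot top',b); 
print('pivot wrist', ray(w,0,0,.057)[:2]*0)
p=ray(t,628/8+260-.45,38/8+170-.45,.09)[:2]; print('pin top',p, np.linalg.norm(p-b))
E
```

```text
w vee-end corners [array([555.83204298, -34.84356389]), array([474.79106445, -51.46606695])]
[array([555.83204298, -34.84356389]), array([ 582.13213874, -175.79803964])] 100.56904295417668
[array([474.79106445, -51.46606695]), array([ 502.48654798, -211.0562777 ])] 99.84512844093115
top [array([552.49635697, -34.85937512]), array([ 503.62519674, -226.4205158 ]), array([471.73387164, -48.79687364])] ctr [ 528.06077686 -130.63994546] [np.float64(100.17868537016597)]
pivot top [ 0.53856303 -0.17835853]
pivot wrist [0. 0.]
pin top [ 0.59695971 -0.21048402] 0.06664997424362328
```

```bash
python3 -m crank '[[1,[0.208,0.379,0],[0,0,0]],[1,[0.208,0.379,0],[0,0,0]],[1,[0.208,0.379,0],[0,0,0]],[1,[0.208,0.379,0],[0,0,0]],[1,[0.208,0.379,0],[0,0,0]],[1,[0.208,0.379,0],[0,0,0]],[1,[0.208,0.379,0],[0,0,0]]]'
python3 -m crank '[[1,[0,0,0],[0,0,0.16]],[1,[0,0,0],[0,0,0.16]],[1,[0,0,0],[0,0,0.16]],[1,[0,0,0],[0,0,0.16]],[1,[0,0,0],[0,0,0.16]],[1,[0,0,0],[0,0,0]],[1,[0,0,0],[0,0,0]]]'
python3 - <<'E'
from h import *
s=r.sense();print(s['tcp_pos'],s['gripper_width']*87,s['wrist_force'],s['ee_rot'])
c=cap('scene','s3.png');cap('top','t3.png');w=cap('wrist','w3.png')
cv2.imwrite('pics/s3c.png',cv2.resize(c['img'][170:300,120:280],None,fx=4,fy=4,interpolation=cv2.INTER_CUBIC))
E
```

```text
time_s: 6.1
tcp_pos: [0.5311, -0.1496, 0.1404]
ee_rot: [[0.725, -0.689, -0.004], [-0.689, -0.725, 0.001], [-0.004, 0.003, -1.0]]
wrist_force: [0.7, -0.1, -0.8]
gripper_width: 0.406
time_s: 6.8
tcp_pos: [0.5324, -0.1482, 0.1411]
ee_rot: [[0.184, -0.983, -0.003], [-0.983, -0.184, 0.0], [-0.001, 0.003, -1.0]]
wrist_force: [0.7, -0.0, -1.5]
gripper_width: 0.405
[ 0.53238168 -0.14819179  0.14108036] 35.24946598953361 [ 0.65072682 -0.01215776 -1.48176389] [[ 1.84189376e-01 -9.82886167e-01 -3.00946978e-03]
 [-9.82890415e-01 -1.84191063e-01  2.90908873e-04]
 [-8.40247744e-04  2.90439668e-03 -9.99995429e-01]]
```

View pics/w3.png

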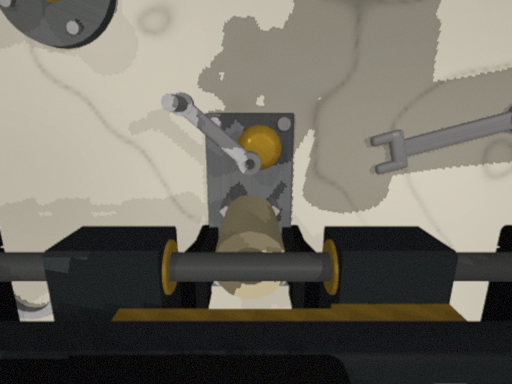

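View pics/s3c.png

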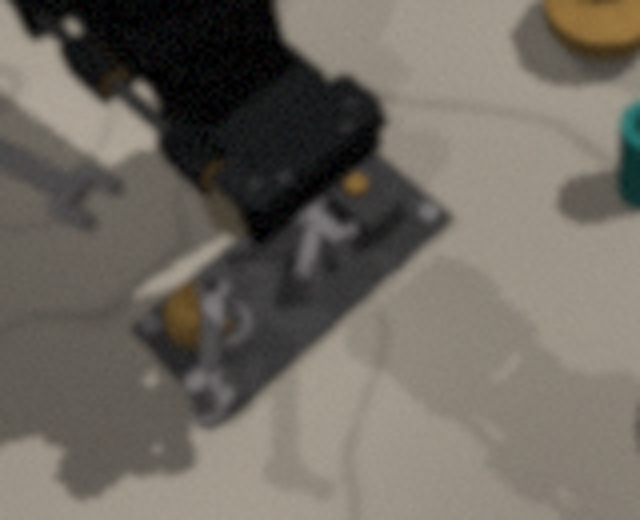

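```bash
python3 - <<'E'
from h import *
w=ld('w3')
im=w['img'][85:225,150:310]; cv2.imwrite('pics/w3c.png',cv2.resize(cv2.convertScaleAbs(im,alpha=1.2),None,fx=5,fy=5,interpolation=cv2.INTER_CUBIC))
E
```

```text
(no output)
```

View pics/w3c.png

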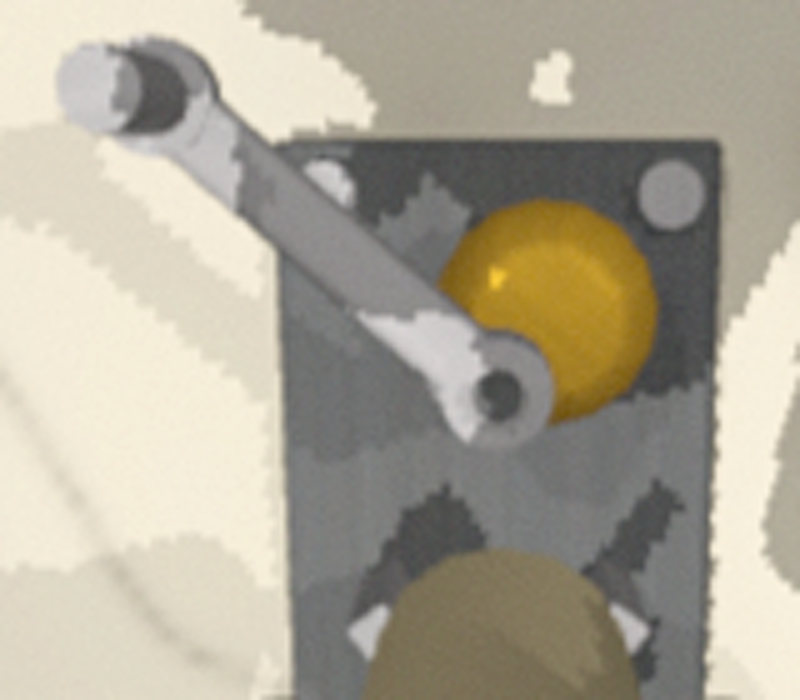

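```bash
python3 - <<'E'
from h import *
w=ld('w3')
g=lambda x,y,z: ray(w,x/5+150-.4,y/5+85-.4,z)[:2]*1000
a=g(500,390,.057); p=g(97,88,.09); c1=g(282,145,.008); c2=g(720,145,.008); 
print('pivot',a,'pin',p,np.linalg.norm(p-a)); print('corners',c1,c2,np.linalg.norm(c1-c2),(c1+c2)/2)
d=c1-c2; print('angle of +fixture x', np.degrees(np.arctan2(d[1],d[0]))+90)
for th in (100.3,100.6): 
  u=np.array([np.cos(np.radians(th)),np.sin(np.radians(th))]); print('pivot from corner mid',(c1+c2)/2+40*u)
q=p-a; al=np.arctan2(q[1],q[0])-np.radians(100.3); print('cam angle', (4.10-al)%(2*np.pi))
lb=g(548,310,.026); print('lobe',lb,np.linalg.norm(lb-a))
e1=[g(282,145,.008),g(295,690,.008)];e2=[g(720,145,.008),g(705,690,.008)]
for e in(e1,e2):
  d=e[1]-e[0]; print(np.degrees(np.arctan2(d[1],d[0])))
E
```

```text
pivot [ 539.27453511 -181.42048217] pin [ 599.8013176  -215.83607708] 69.62703909180634
corners [ 585.76298138 -211.49802005] [ 506.37907837 -226.3322265 ] 80.75801964382974 [ 546.07102987 -218.91512328]
angle of +fixture x 100.58459710390323
pivot from corner mid [ 538.91894127 -179.55972176]
pivot from corner mid [ 538.71297585 -179.59770931]
cam angle 0.08439196986552311
lobe [ 532.65379729 -192.51016867] 12.915700364597242
99.92823488307201
101.02785154797586
```

```bash
python3 -m crank '[[1,[0,0,0.25],[0,0,0]],[1,[0,0,0.25],[0,0,0]],[1,[0,0,0.25],[0,0,0]],[1,[0,0,0.1],[0,0,0]],[1,[0,0,0],[0,0,0]],[1,[0,0,0],[0,0,0]]]'
python3 - <<'E'
from h import *
s=r.sense();print(s['tcp_pos'],s['wrist_force'])
E
```

```text
time_s: 7.55
tcp_pos: [0.5342, -0.1484, 0.0584]
ee_rot: [[0.183, -0.983, 0.001], [-0.983, -0.183, -0.0], [0.001, -0.001, -1.0]]
wrist_force: [1.1, 0.1, -0.7]
gripper_width: 0.406
[ 0.5341767  -0.14837134  0.05837362] [ 1.12612379  0.1285822  -0.7321826 ]
```

```bash
python3 -m crank '[[1,[0,0.005,0.06],[0,0,0]],[1,[0,0,0],[0,0,0]],[1,[0,0,0],[0,0,0]]]'; python3 -m crank '[[1,[0,0,0.01],[0,0,0]],[1,[0,0,0],[0,0,0]]]'; python3 - <<'E'
from h import *
s=r.sense();print(s['tcp_pos'],s['wrist_force'])
c=cap('scene','s4.png');t=cap('top','t4.png');w=cap('wrist','w4.png')
cv2.imwrite('pics/s4c.png',cv2.resize(c['img'][170:300,120:280],None,fx=4,fy=4,interpolation=cv2.INTER_CUBIC))
E
```

```text
time_s: 7.85
tcp_pos: [0.533, -0.1484, 0.052]
ee_rot: [[0.182, -0.983, 0.001], [-0.983, -0.182, -0.0], [0.0, -0.001, -1.0]]
wrist_force: [0.8, -0.3, -1.3]
gripper_width: 0.404
time_s: 8.05
tcp_pos: [0.5329, -0.1484, 0.0507]
ee_rot: [[0.182, -0.983, 0.0], [-0.983, -0.182, 0.0], [0.0, -0.0, -1.0]]
wrist_force: [-0.6, 0.0, -1.6]
gripper_width: 0.407
[ 0.53290114 -0.14838317  0.050724  ] [-0.58427607  0.04298745 -1.634735  ]
```

View pics/s4c.png

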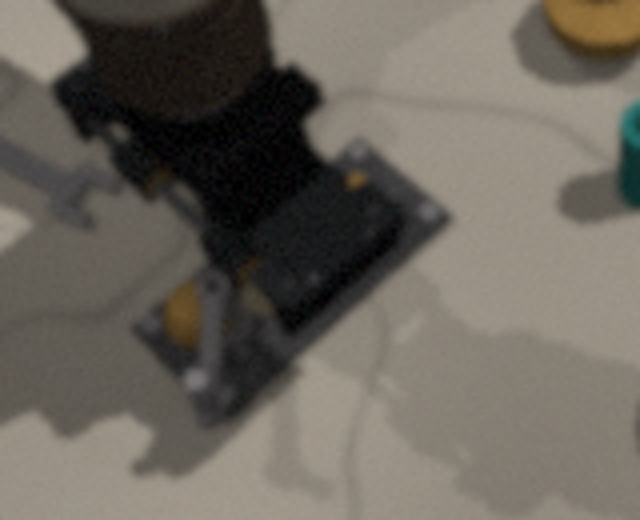

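View pics/w4.png

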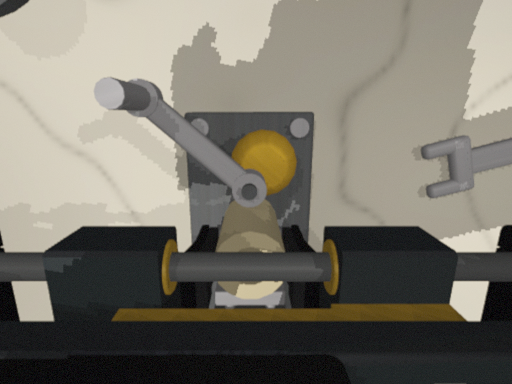

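```bash
python3 -m crank '[[1,[0,0,0.01],[0,0,0]],[1,[0,0,0],[0,0,0]]]';  python3 -m crank '[[1,[0,0,0.01],[0,0,0]],[1,[0,0,0],[0,0,0]]]'
```

```text
time_s: 8.4
tcp_pos: [0.5334, -0.1486, 0.0506]
ee_rot: [[0.183, -0.983, 0.001], [-0.983, -0.183, -0.001], [0.001, -0.001, -1.0]]
wrist_force: [-1.2, -0.2, 4.8]
gripper_width: 0.405
time_s: 8.6
tcp_pos: [0.5339, -0.1487, 0.0506]
ee_rot: [[0.183, -0.983, 0.002], [-0.983, -0.183, -0.001], [0.001, -0.002, -1.0]]
wrist_force: [-2.7, -0.0, 9.6]
gripper_width: 0.402
```

```bash
python3 -m crank '[[1,[0,0,-0.015],[0,0,0]],[-0.3,[0,0,0],[0,0,0]],[-0.3,[0,0,0],[0,0,0]],[-0.3,[0,0,0],[0,0,0]],[-0.3,[0,0,0],[0,0,0]]]'
```

```text
time_s: 9.1
tcp_pos: [0.5327, -0.1484, 0.0498]
ee_rot: [[0.182, -0.983, -0.0], [-0.983, -0.182, -0.0], [-0.0, 0.0, -1.0]]
wrist_force: [0.3, 0.0, 0.1]
gripper_width: 0.629
```

```bash
python3 -m crank '[[-0.3,[0,0,-0.1],[0,0,0]],[-0.3,[0,0,-0.2],[0,0,0]],[-0.3,[0,0,-0.4],[0,0,0]],[-0.3,[0,0,-0.2],[0,0,0]],[0.3,[0.39,-0.27,0],[0,0,0]],[0.3,[0.39,-0.27,0],[0,0,0]],[0.3,[0,0,0],[0,0,-0.185]],[0.3,[0,0,0],[0,0,-0.185]]]'
python3 -m crank '[[0.3,[0,0,0],[0,0,-0.185]],[0.3,[0,0,0],[0,0,-0.185]],[0.3,[0,0,0],[0,0,-0.185]],[0.3,[0,0,0],[0,0,-0.185]],[0.3,[0,0,0],[0,0,0]],[0.3,[0,0,0],[0,0,0]]]'
python3 - <<'E'
from h import *
s=r.sense();print(s['tcp_pos'],s['wrist_force'],s['gripper_width']*87)
c=cap('scene','s5.png');t=cap('top','t5.png');w=cap('wrist','w5.png')
cv2.imwrite('pics/s5c.png',cv2.resize(c['img'][170:300,120:280],None,fx=4,fy=4,interpolation=cv2.INTER_CUBIC))
cv2.imwrite('pics/t5c.png',cv2.resize(t['img'][160:240,260:380],None,fx=6,fy=6,interpolation=cv2.INTER_CUBIC))
E
```

```text
time_s: 9.9
tcp_pos: [0.6006, -0.2163, 0.1399]
ee_rot: [[0.46, -0.888, -0.0], [-0.888, -0.46, 0.0], [-0.0, 0.0, -1.0]]
wrist_force: [0.6, -0.0, -0.6]
gripper_width: 0.39
time_s: 10.5
tcp_pos: [0.6001, -0.2153, 0.1405]
ee_rot: [[0.868, -0.496, 0.0], [-0.496, -0.868, -0.0], [0.0, -0.0, -1.0]]
wrist_force: [0.3, -0.3, 0.1]
gripper_width: 0.348
[ 0.60014134 -0.21526327  0.1405161 ] [ 0.32806314 -0.31734666  0.09960627] 30.30417931878808
```

View pics/s5c.png

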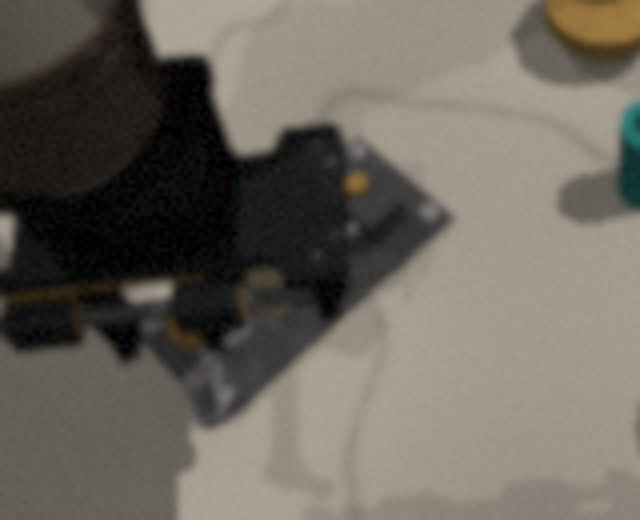

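View pics/w5.png

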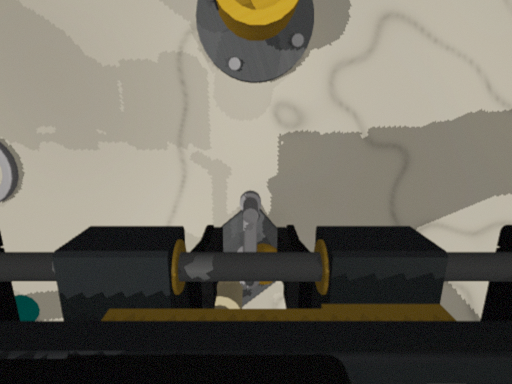

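View pics/t5c.png

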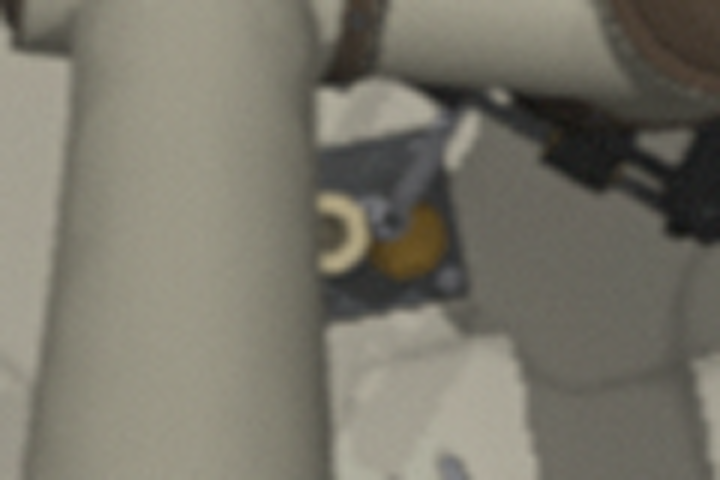

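```bash
python3 - <<'E'
from h import *
w=ld('w5'); print(ray(w,250,198,.09), proj(w,[.600,-.215,.09]), proj(w,[.600,-.215,.056]))
cv2.imwrite('pics/w5c.png',cv2.resize(w['img'][170:320,170:330],None,fx=5,fy=5,interpolation=cv2.INTER_CUBIC))
t=ld('t5');u,v=333/6+260,234/6+160; print('spacer',ray(t,u-.4,v-.4,.078))
E
```

```text
[ 0.61164579 -0.22258055  0.09      ] (np.float64(248.85854048808216), np.float64(216.6013295128093)) (np.float64(248.97868117289542), np.float64(203.61810789065058))
spacer [ 0.53101795 -0.14898768  0.078     ]
```

View pics/w5c.png

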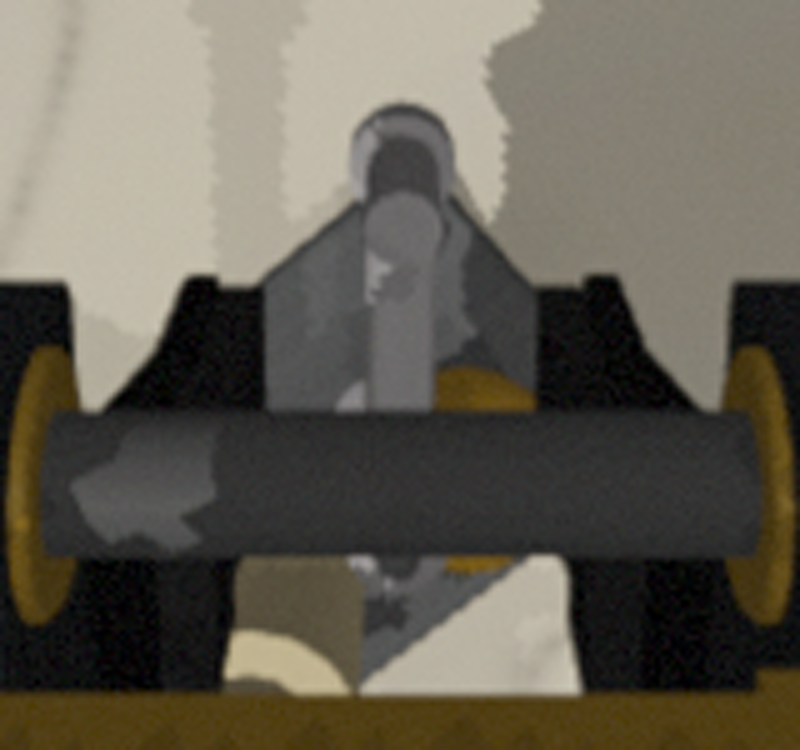

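```bash
python3 -m crank '[[0.3,[0,0,0.25],[0,0,0]],[0.3,[0,0,0.25],[0,0,0]],[0.3,[0,0,0.2],[0,0,0]],[0.3,[0,0,0.06],[0,0,0]],[0.3,[0,0,0],[0,0,0]],[0.3,[0,0,0],[0,0,0]],[0.3,[0,0,0],[0,0,0]]]'
python3 - <<'E'
from h import *
s=r.sense();print(s['tcp_pos'],s['wrist_force'],s['gripper_width']*87)
E
```

```text
time_s: 11.35
tcp_pos: [0.6011, -0.2154, 0.0655]
ee_rot: [[0.87, -0.494, 0.003], [-0.494, -0.87, -0.001], [0.003, -0.001, -1.0]]
wrist_force: [-0.7, -0.2, 0.4]
gripper_width: 0.349
[ 0.60107266 -0.21543402  0.0655352 ] [-0.70774169 -0.19758779  0.41924086] 30.35133841283725
```

```bash
cat > q.py <<'E'
from h import *
s=r.sense();R=s['ee_rot'];f=s['wrist_force']
P=np.array([.539,-.180]);t=s['tcp_pos'];y=R[:2,1];x=R[:2,0]
pin=t[:2]-.009*y; d=pin-P
th=4.10-((np.arctan2(d[1],d[0])-np.radians(100.45))%(2*np.pi))
ft=f[:2]@y; fx=f[:2]@x
Mz=(t[0]-P[0])*f[1]-(t[1]-P[1])*f[0]
print('t%.2f th_pin %.3f tool_off %.3f rad %.4f z %.4f | Fy %.2f Fx %.2f Fz %.2f | M/70mm %.2f'%(s['time_s'],th,(np.arctan2(x[1],x[0])-np.arctan2(d[1],d[0])),np.linalg.norm(d),t[2],ft,fx,f[2],Mz/.07), 'w %.3f'%s['gripper_width'])
E
python3 -m crank '[[0.3,[0,0.08,0],[0,0,0]],[0.3,[-0.0054,0.0349,0],[0,0,0.0637]],[0.3,[-0.0054,0.0349,0],[0,0,0.0637]],[0.3,[0,0,0],[0,0,0]],[0.3,[0,0,0],[0,0,0]]]'; python3 q.py
python3 -m crank '[[0.3,[-0.0054,0.0349,0],[0,0,0.0637]],[0.3,[-0.0054,0.0349,0],[0,0,0.0637]],[0.3,[-0.0054,0.0349,0],[0,0,0.0637]],[0.3,[-0.0054,0.0349,0],[0,0,0.0637]],[0.3,[0,0,0],[0,0,0]],[0.3,[0,0,0],[0,0,0]]]'; python3 q.py
```

```text
time_s: 11.85
tcp_pos: [0.592, -0.228, 0.0648]
ee_rot: [[0.817, -0.577, 0.002], [-0.577, -0.817, -0.0], [0.001, -0.001, -1.0]]
wrist_force: [0.6, -0.4, 0.3]
gripper_width: 0.353
t11.85 th_pin 0.179 tool_off -0.006 rad 0.0710 z 0.0648 | Fy 0.01 Fx 0.70 Fz 0.32 | M/70mm 0.08 w 0.353
time_s: 12.45
tcp_pos: [0.5817, -0.2371, 0.0646]
ee_rot: [[0.686, -0.727, 0.001], [-0.727, -0.686, -0.0], [0.001, -0.001, -1.0]]
wrist_force: [1.7, 1.0, 2.3]
gripper_width: 0.349
t12.45 th_pin 0.372 tool_off -0.013 rad 0.0709 z 0.0646 | Fy -1.92 Fx 0.46 Fz 2.35 | M/70mm 2.00 w 0.349
```

```bash
python3 -m crank '[[0.3,[-0.0054,0.0349,0],[0,0,0.0637]],[0.3,[-0.0054,0.0349,0],[0,0,0.0637]],[0.3,[-0.0054,0.0349,0],[0,0,0.0637]],[0.3,[-0.0054,0.0349,0],[0,0,0.0637]],[0.3,[0,0,0],[0,0,0]],[0.3,[0,0,0],[0,0,0]]]'; python3 q.py
python3 -m crank '[[0.3,[-0.0054,0.0349,0],[0,0,0.0637]],[0.3,[-0.0054,0.0349,0],[0,0,0.0637]],[0.3,[-0.0054,0.0349,0],[0,0,0.0637]],[0.3,[-0.0054,0.0349,0],[0,0,0.0637]],[0.3,[0,0,0],[0,0,0]],[0.3,[0,0,0],[0,0,0]]]'; python3 q.py
python3 - <<'E'
from h import *
c=cap('scene','s6.png');t=cap('top','t6.png')
cv2.imwrite('pics/s6c.png',cv2.resize(c['img'][170:300,120:280],None,fx=4,fy=4,interpolation=cv2.INTER_CUBIC))
cv2.imwrite('pics/t6c.png',cv2.resize(t['img'][160:240,260:380],None,fx=6,fy=6,interpolation=cv2.INTER_CUBIC))
E
```

```text
time_s: 13.05
tcp_pos: [0.5696, -0.2443, 0.0644]
ee_rot: [[0.528, -0.849, 0.001], [-0.849, -0.528, -0.001], [0.001, -0.001, -1.0]]
wrist_force: [2.2, 0.8, 0.4]
gripper_width: 0.347
t13.05 th_pin 0.570 tool_off -0.015 rad 0.0708 z 0.0644 | Fy -2.31 Fx 0.49 Fz 0.43 | M/70mm 2.39 w 0.347
time_s: 13.65
tcp_pos: [0.5561, -0.2489, 0.0643]
ee_rot: [[0.349, -0.937, 0.001], [-0.937, -0.349, -0.001], [0.001, -0.001, -1.0]]
wrist_force: [2.2, -0.5, 1.4]
gripper_width: 0.348
t13.65 th_pin 0.770 tool_off -0.015 rad 0.0705 z 0.0643 | Fy -1.84 Fx 1.26 Fz 1.44 | M/70mm 2.00 w 0.348
```

View pics/t6c.png

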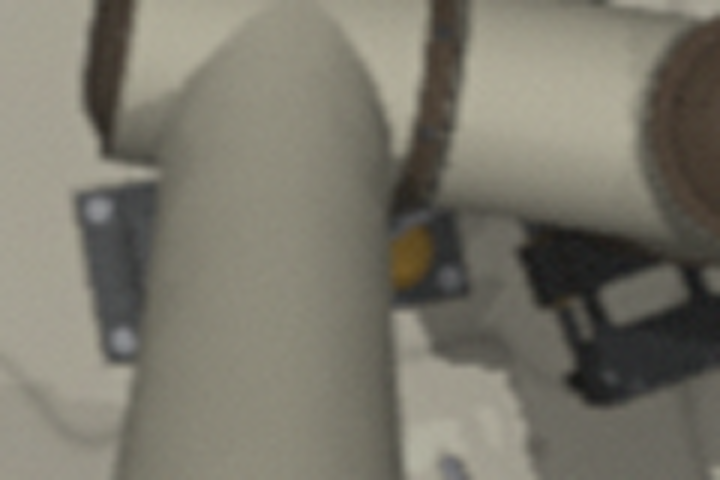

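View pics/s6c.png

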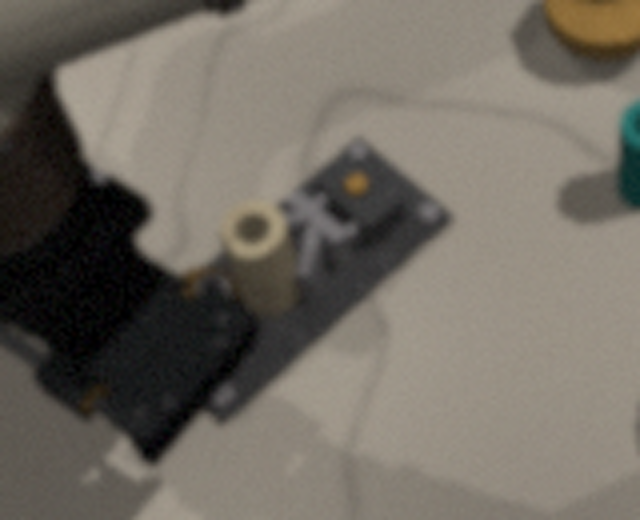

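```bash
python3 -m crank '[[0.3,[-0.0054,0.0349,0],[0,0,0.0637]],[0.3,[-0.0021,0.014,0],[0,0,0.0255]],[0.3,[-0.0021,0.014,0],[0,0,0.0255]],[0.3,[0,0,0],[0,0,0]],[0.3,[0,0,0],[0,0,0]]]' >/dev/null; python3 q.py
python3 -m crank '[[0.3,[-0.0021,0.014,0],[0,0,0.0255]],[0.3,[-0.0021,0.014,0],[0,0,0.0255]],[0.3,[0,0,0],[0,0,0]],[0.3,[0,0,0],[0,0,0]]]' >/dev/null; python3 q.py
python3 -m crank '[[0.3,[-0.0021,0.014,0],[0,0,0.0255]],[0.3,[-0.0021,0.014,0],[0,0,0.0255]],[0.3,[0,0,0],[0,0,0]]]' >/dev/null; python3 q.py;python3 -m crank '[[0.3,[0,0,0],[0,0,0]]]' >/dev/null; python3 q.py
```

```text
t14.25 th_pin 0.864 tool_off -0.012 rad 0.0702 z 0.0642 | Fy -3.26 Fx 1.59 Fz 0.30 | M/70mm 3.45 w 0.350
t14.65 th_pin 0.911 tool_off -0.006 rad 0.0698 z 0.0640 | Fy -2.85 Fx 1.15 Fz 1.42 | M/70mm 2.98 w 0.344
t14.95 th_pin 0.952 tool_off -0.006 rad 0.0698 z 0.0640 | Fy -3.64 Fx 2.00 Fz 1.73 | M/70mm 3.87 w 0.351
t15.05 th_pin 0.952 tool_off -0.005 rad 0.0698 z 0.0640 | Fy -3.68 Fx 0.78 Fz 1.23 | M/70mm 3.76 w 0.348
```

```bash
for i in 1 2 3 4; do python3 -m crank '[[0.3,[0,0,0],[0,0,0]]]' >/dev/null; python3 q.py; done
python3 - <<'E'
from h import *
c=cap('scene','s7.png');cv2.imwrite('pics/s7c.png',cv2.resize(c['img'][190:280,150:270],None,fx=6,fy=6,interpolation=cv2.INTER_CUBIC))
w=cap('wrist','w7.png')
E
```

```text
t15.15 th_pin 0.952 tool_off -0.005 rad 0.0697 z 0.0639 | Fy -3.05 Fx 1.38 Fz 1.65 | M/70mm 3.21 w 0.353
t15.25 th_pin 0.952 tool_off -0.005 rad 0.0697 z 0.0639 | Fy -2.32 Fx 0.38 Fz 2.05 | M/70mm 2.36 w 0.348
t15.35 th_pin 0.951 tool_off -0.005 rad 0.0697 z 0.0639 | Fy -2.61 Fx 0.81 Fz 1.58 | M/70mm 2.70 w 0.348
t15.45 th_pin 0.952 tool_off -0.005 rad 0.0697 z 0.0639 | Fy -2.15 Fx 1.70 Fz 1.89 | M/70mm 2.35 w 0.349
```

View pics/s7c.png

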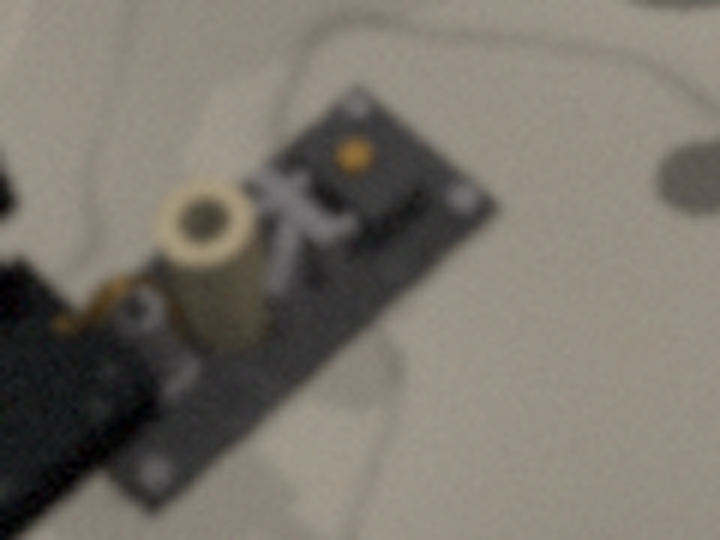

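View pics/w7.png

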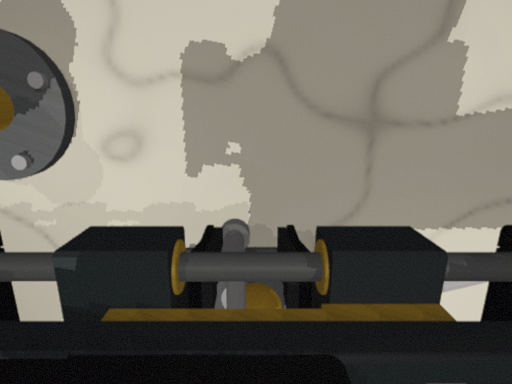

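```bash
cat > qa.py <<'E'
from h import *
P=np.array([.539,-.180]);A=[]
for i in range(8):
    s=r.sense();R=s['ee_rot'];f=s['wrist_force'];t=s['tcp_pos'];y=R[:2,1];x=R[:2,0]
    pin=t[:2]-.009*y; d=pin-P
    th=4.10-((np.arctan2(d[1],d[0])-np.radians(100.45))%(2*np.pi))
    A.append([th,np.linalg.norm(d)*1000,f[:2]@y,f[:2]@x,f[2],((t[0]-P[0])*f[1]-(t[1]-P[1])*f[0])/.07, s['moment'][2]]); r.capture('wrist')
A=np.array(A);print('t%.2f'%s['time_s'],'th,r,Fy,Fx,Fz,Mt,mz',A.mean(0).round(3),'Fy sd',A[:,2].std().round(2),'first',A[0,2].round(2),'last',A[-1,2].round(2))
E
M(){ :; }
python3 -m crank '[[0.3,[-0.0021,0.014,0],[0,0,0.0255]],[0.3,[-0.0021,0.014,0],[0,0,0.0255]],[0.3,[0,0,0],[0,0,0]],[0.3,[0,0,0],[0,0,0]]]' >/dev/null; python3 qa.py
python3 -m crank '[[0.3,[-0.0021,0.014,0],[0,0,0.0255]],[0.3,[-0.0021,0.014,0],[0,0,0.0255]],[0.3,[0,0,0],[0,0,0]],[0.3,[0,0,0],[0,0,0]]]' >/dev/null; python3 qa.py
```

```text
t16.30 th,r,Fy,Fx,Fz,Mt,mz [ 9.8900e-01  6.9701e+01 -2.7760e+00  5.1200e-01  2.7500e-01  2.8250e+00
 -3.0000e-03] Fy sd 0.28 first -2.96 last -2.85
t17.10 th,r,Fy,Fx,Fz,Mt,mz [ 1.0320e+00  6.9713e+01 -2.4640e+00  1.6000e-02 -1.7200e-01  2.4560e+00
 -1.5000e-02] Fy sd 0.39 first -2.97 last -2.42
```

```bash
python3 -m crank '[[0.3,[-0.0021,0.014,0],[0,0,0.0255]],[0.3,[-0.0021,0.014,0],[0,0,0.0255]],[0.3,[0,0,0],[0,0,0]],[0.3,[0,0,0],[0,0,0]]]' >/dev/null; python3 qa.py
python3 -m crank '[[0.3,[-0.0021,0.014,0],[0,0,0.0255]],[0.3,[-0.0021,0.014,0],[0,0,0.0255]],[0.3,[0,0,0],[0,0,0]],[0.3,[0,0,0],[0,0,0]]]' >/dev/null; python3 qa.py
```

```text
t17.90 th,r,Fy,Fx,Fz,Mt,mz [ 1.0690e+00  6.9681e+01 -2.8680e+00  3.3600e-01 -1.5810e+00  2.8960e+00
  8.0000e-03] Fy sd 0.49 first -2.41 last -3.48
t18.70 th,r,Fy,Fx,Fz,Mt,mz [ 1.1080e+00  6.9659e+01 -3.3680e+00  5.1800e-01 -2.4690e+00  3.4130e+00
 -2.3000e-02] Fy sd 0.79 first -3.7 last -3.65
```

```bash
python3 - <<'E'
from h import *
c=ld('s7'); cv2.imwrite('pics/s7d.png',cv2.resize(c['img'][190:280,150:270],None,fx=6,fy=6,interpolation=cv2.INTER_CUBIC))
u,v=150+(205-2.5)/6,190+(222-2.5)/6
p=ray(c,u,v,.078)[:2]-np.array([.539,-.18]); th=np.radians(100.45); print('spacer fix',p@[np.cos(th),np.sin(th)],p@[-np.sin(th),np.cos(th)])
E
```

```text
spacer fix 0.035980861745853736 -0.002133487707960925
```

```bash
python3 -m crank '[[0.3,[-0.0021,0.014,0],[0,0,0.0255]],[0.3,[0,0,0],[0,0,0]],[0.3,[0,0,0],[0,0,0]]]' >/dev/null; python3 qa.py
python3 -m crank '[[0.3,[-0.0021,0.014,0],[0,0,0.0255]],[0.3,[0,0,0],[0,0,0]],[0.3,[0,0,0],[0,0,0]]]' >/dev/null; python3 qa.py
```

```text
t19.40 th,r,Fy,Fx,Fz,Mt,mz [ 1.1260e+00  6.9628e+01 -4.3870e+00  1.0130e+00 -3.1540e+00  4.4830e+00
 -2.9000e-02] Fy sd 0.54 first -3.97 last -4.14
t20.10 th,r,Fy,Fx,Fz,Mt,mz [ 1.1470e+00  6.9626e+01 -4.5220e+00  1.5300e+00 -3.2070e+00  4.6790e+00
 -5.0000e-03] Fy sd 0.49 first -5.08 last -3.64
```

```bash
python3 qa.py; python3 qa.py; python3 - <<'E'
from h import *
c=cap('scene','s8.png');cv2.imwrite('pics/s8c.png',cv2.resize(c['img'][190:280,150:270],None,fx=6,fy=6,interpolation=cv2.INTER_CUBIC))
E
```

```text
t20.50 th,r,Fy,Fx,Fz,Mt,mz [ 1.1470e+00  6.9614e+01 -5.1690e+00  1.4660e+00 -3.2160e+00  5.3150e+00
 -2.2000e-02] Fy sd 0.22 first -4.73 last -5.26
t20.90 th,r,Fy,Fx,Fz,Mt,mz [ 1.1470e+00  6.9607e+01 -4.4060e+00  1.5300e+00 -3.3270e+00  4.5630e+00
 -1.3000e-02] Fy sd 0.61 first -3.61 last -3.82
```

View pics/s8c.png

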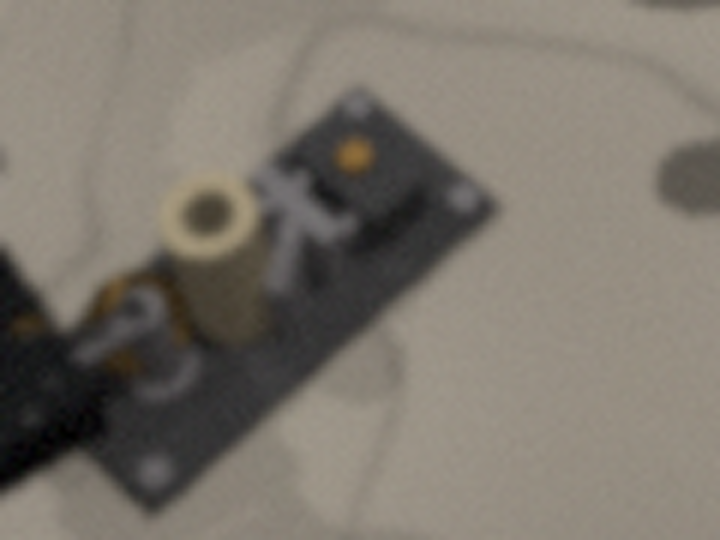

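```bash
python3 -m crank '[[0.3,[0,-0.045,0],[0,0,0]],[0.3,[0,-0.045,0],[0,0,0]],[0.3,[0,0,0],[0,0,0]],[0.3,[0,0,0],[0,0,0]]]'; python3 qa.py
```

```text
time_s: 21.4
tcp_pos: [0.5378, -0.2494, 0.0638]
ee_rot: [[-0.016, -1.0, -0.002], [-1.0, 0.016, 0.0], [-0.0, 0.002, -1.0]]
wrist_force: [-0.1, -0.5, -0.2]
gripper_width: 0.354
t21.75 th,r,Fy,Fx,Fz,Mt,mz [ 1.0250e+00  7.0092e+01  1.2400e-01 -4.4000e-02 -8.0000e-03 -1.2300e-01
  8.0000e-03] Fy sd 0.22 first 0.1 last 0.34
```

```bash
python3 -m crank '[[0.3,[0,0,-0.1],[0,0,0]],[0.3,[0,0,-0.3],[0,0,0]],[0.3,[0,0,-0.4],[0,0,0]],[0.3,[0.4,0,-0.2],[0,0,0]],[0.3,[0.4,0,0],[0,0,0]],[0.3,[0,0,0],[0,0,0]],[0.3,[0,0,0],[0,0,0]]]'
python3 - <<'E'
from h import *
c=cap('scene','s9.png');cv2.imwrite('pics/s9c.png',cv2.resize(c['img'][190:280,150:270],None,fx=6,fy=6,interpolation=cv2.INTER_CUBIC))
t=cap('top','t9.png')
print(r.sense()['wrist_force'])
E
```

```text
time_s: 22.5
tcp_pos: [0.5367, -0.3301, 0.1642]
ee_rot: [[-0.018, -1.0, -0.0], [-1.0, 0.018, 0.0], [-0.0, 0.0, -1.0]]
wrist_force: [0.9, 0.9, -0.6]
gripper_width: 0.352
[-0.0907704   0.11927578  0.21423999]
```

View pics/s9c.png

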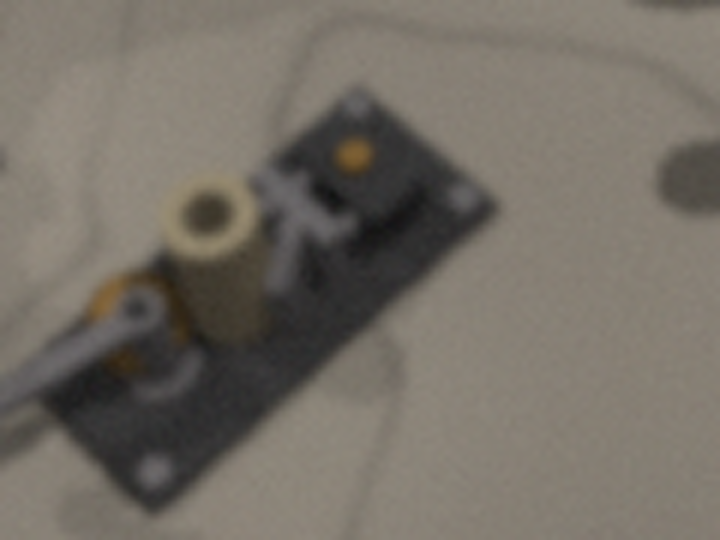

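View pics/t9.png

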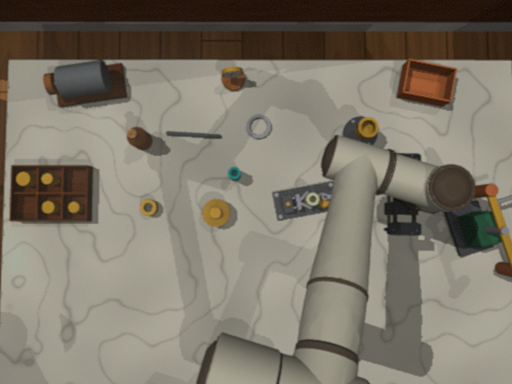

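```bash
python3 - <<'E'
from h import *
c=ld('s9');th=np.radians(100.45);X=np.array([np.cos(th),np.sin(th)]);Y=np.array([-np.sin(th),np.cos(th)])
p=ray(c,150+(209-2.5)/6,190+(214-2.5)/6,.078)[:2]-np.array([.539,-.18]);print('scene',p@X,p@Y)
t=ld('t9');im=t['img'][180:220,290:340];cv2.imwrite('pics/t9c.png',cv2.resize(im,None,fx=12,fy=12,interpolation=cv2.INTER_CUBIC))
E
```

```text
scene 0.03914138846521578 -0.0006325780202955577
```

View pics/t9c.png

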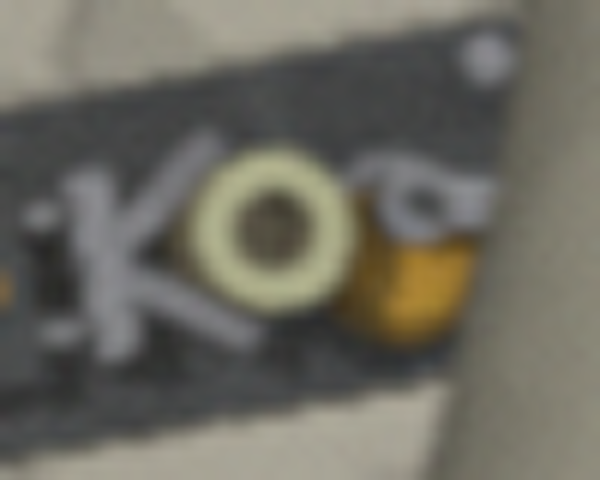

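The spacer sits in the vee at about x = 39 mm and y = -0.6 mm of the fixture, with the lobe bearing on it. The robot is clear, so I am handing in.

```bash
python3 -c "
from station import r
print(r.finish_job())"
```

```text
the job is handed in; nothing more can be done
None
```

I stood the bone spacer on the plate at the nest point and let go of it. I then pushed the crank pin clockwise in small steps to a joint angle of about 1.15 rad, backed off, lifted clear and handed the job in at about 22.7 s.

- **Nip force:** the push on the pin at rest rose from a free baseline of about 2.65 N to about 4.85 N. The last three averages were 4.7, 5.3 and 4.6 N, so the reading is noisy. The rise of about 2.2 N puts the lobe force at roughly 9.5 to 14 N, inside the 8 to 16 N band, but this is inferred because the force between lobe and spacer cannot be read directly.
- **Position:** the last scene picture puts the spacer at x ≈ 39 mm and y ≈ -0.6 mm in the fixture frame, good to about 2 mm. In the last scene and top pictures it stands upright against the vee with the lobe on it.
- **Robot and bystanders:** the fingers read about zero force after letting go of the pin. In the last top view the rotor head, bush, ring, bar and bottle look unmoved, and so does the turquoise look-alike. The arm hid the wrench, so I could not check it there.

Two measurements did not work. An early colour-mask fit of the plate outline was wrong because of shadows, so I used its corners from several views instead. Just after release the top view put the spacer at y ≈ +2 mm, and during the push the scene view put it at y ≈ -2 mm; it read about centred once it was seated in the vee.

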